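# Shut and bolt the lid of the bench test box

## Task

Close up the bench test box for a test run: press its lid fully shut, then push the knob of the lid's barrel bolt along its slot until the rod is right home in the keeper on the deck, and push the knob over towards the front edge, down to the end of the locking notch. The things standing about stay where they are.

Things in the scene. Friction and masses are not known exactly. Their poses are not given: they have to be found in the camera images.
- test_box: Bench test box, fixed, 300 (x, depth) x 460 (y, width) x 120 mm high. Origin: centre of its underside, on the bench; x from its front (robot side) to its back, y to its left, z up. Top: the hinged lid (silver frame, clear pane) from y -85 to +225 mm; right of it a fixed deck at the same height with switches up to 22 mm high at x above +10 mm. The points below are in this frame.
- lid (a joint): Lid angle, rad: 0 shut (top at z 120 mm), 0.2 to 0.45 at the start, growing as it opens upwards. Hinge line along y at x +145, z 108 mm (lid's underside). Lid 12 mm thick, 285 mm from hinge line to front edge, about 1.1 kg with the bolt. Stiff hinges (2.6 N m friction): it stays where left; pressing it down near the front edge takes 3 to 8 N.
- lid_front_edge (a point): Point on the top front edge of the lid, at y +100 mm, between the bolt and a black bow handle. The rim here is 45 mm deep and bare for 20 mm to either side along y. The handle is 85 mm long, 41 mm high, centred at x -113, y +170 mm (lid shut).
- barrel_axis (a point): On the axis of the steel barrel bolt on the lid's front strip: tube 30 mm across, along y. The point is 20 mm above the lid's top (x -115, y +10, z 140 mm, lid shut). The tube spans y +55 to -73 mm. Its L-shaped slot runs along its top from y +10 to -46.5 mm and at that right-hand end turns forwards and down. The 18 mm dark steel rod stands out behind it to y +64 mm when withdrawn.
- bolt (a joint): Travel of the bolt, m: 0 withdrawn, 0.0565 home (its stop), 0 to 0.016 at the start. Grows as the knob is pushed towards the box's -y (right). Sliding takes about 4 N, and it stays where left. The stem can turn out of the long leg of the slot only above about 0.0525.
- bolt_turn (a joint): Angle of the bolt about its own axis, rad: 0 with the knob straight up from the lid, 1.35 (its stop) with the knob lying over towards the box's front (-x), at the end of the notch. Turns only at the home end of the slot (elsewhere under 0.2 rad of play); takes about 2 N at the knob, and stays where left.
- knob_centre (a point): Centre of the bolt's black ball knob, 24 mm across, 44 mm from the barrel's axis on a 9 mm dark steel stem that stands out of the slot. With the lid shut: x -115, y +10, z 184 mm withdrawn; y -46.5 mm home; x -158, z 150 mm turned fully over.
- keeper_eye (a point): Middle of the opening of the keeper, a steel bridge on the deck, 36 mm wide (70 mm over its feet), 22 mm long, 37 mm high, at x -115, y -113, z 140 mm. The opening is 26 mm wide, 13 mm clear above the rod's axis: the round-nosed 18 mm rod enters freely only when the lid is down (within 0.015 rad).
- spray_can: Bystander: spray can, 66 mm across, 185 mm high, standing on the bench left of the box. Origin at the centre of its base.
- screwdriver: Bystander: screwdriver with an orange handle, lying on the bench right of the box, roughly along the box's x. Origin at about its middle.
- filter_module: Bystander: yellow and grey mains filter, 50 x 60 x 42 mm, standing loose on the deck behind and to the right of the keeper. Origin at the centre of its base.
- spare_coil: Bystander: black coil bobbin with copper winding, 48 mm across, 40 mm high, standing on the bench left of the box. Origin at the centre of its base.

How it is judged:
On the way, in this order (a step that is already met when the one before it is completed fails the run):
1. the lid is pressed shut (value of joint lid below 0.02 rad), for 0.2 s.
2. the bolt is home in the keeper, with the lid shut (value of joint bolt above 0.051 m and value of joint lid below 0.02 rad), for 0.1 s.
3. the knob is turned over to the end of the notch (value of joint bolt_turn above 1.2 rad), for 0.2 s.
At the end, for the whole second after the job is handed in: The lid is shut (within 0.02 rad), the bolt is home (past 51 of 56.5 mm) and its knob is turned over to the end of the notch (past 1.2 of 1.35 rad), all at rest (all of step 2 and value of joint bolt_turn above 1.2 rad and velocity of joint bolt between -0.005 and 0.005 m/s and velocity of joint bolt_turn between -0.05 and 0.05 rad/s and velocity of joint lid between -0.02 and 0.02 rad/s); the robot touches nothing.
It fails at once if the lid is lifted further open (value of joint lid above 0.6 rad).
It fails at once if the spray can is moved, tipped or lifted (distance of spray_can from where it was at the start of the episode above 0.03 m or angle between spray_can's own z axis and vertical above 0.5 rad).
It fails at once if the screwdriver is moved or lifted (distance of screwdriver from where it was at the start of the episode above 0.03 m).
It fails at once if the filter module is moved or lifted (distance of filter_module from where it was at the start of the episode above 0.03 m).
It fails at once if the coil is moved or lifted (distance of spare_coil from where it was at the start of the episode above 0.03 m).
It also fails if it takes over 51 s, if anything falls off the work surface, if the arm or the gripper's body presses on something with over 40 N, if the wrist force passes 120 N, or if a joint passes its speed limit or range.

## Robot

A 7-joint arm with a two-finger parallel gripper is mounted at the origin on the work surface. World frame = base frame: x ahead of the robot, y to its left, z up, the work surface at z = 0. Lengths are in m, angles in rad, forces in N, time in s.
With the tool pointing down it reaches from about 0.4 to 0.875 m from the base axis. Payload 19.3 kg.
Tool frame: the origin (TCP) lies on the mounting face of the last link; the fingertips stand 173 mm ahead of it and the grasp point (between the pads) lies 155 mm ahead of it; z points along the fingers, y is the line along which they close (so a half turn about z gives the same grasp; the last joint's range is limited). The gripper opens to 85 mm and grips with 20 to 120 N. Pads are 22 mm wide; open, the fingers measure 114 mm over their backs; the gripper's body (76 mm by 85 mm) begins 54 mm behind the grasp point. The pads swing forward as they close: fully open they stand 13 mm farther back than shut.
Start: joints at [-1.406, 0.521, -0.036, 1.599, 0.021, 1.021, -0.113], TCP at [0.145, 0.608, 0.405] pointing down, gripper open.
Joint ranges: [-2.91, 2.91], [-0.3, 2.13], [-1.5, 1.42], [0.17, 2.43], [-1.26, 4.41], [0.16, 1.93], [-2.52, 2.52]. Speed limits (rad/s): [1.89, 1.89, 2.39, 2.39, 3.01, 3.01, 3.01].

## Interface

Orientations are given as [roll, pitch, yaw] about the fixed x, y, z axes, in that order (R = Rz(yaw) Ry(pitch) Rx(roll)).
In Python, from workcell import bot, vision gives the robot as it stands.
- The arm moves only by the shell command python3 -m creep 'ROWS' [FORCE]. ROWS is JSON, a list that holds one entry, the list of rows, each a list of 7 numbers: the opening, from -1 (shut) to 1 (fully open), then the shift along the tool's x, y, z in cm, then the turn, a rotation vector about the tool's x, y, z in rad. In form: [[[grip, tx, ty, tz, rx, ry, rz], ...]]. A call has 1 to 12 rows; each row shifts and turns the commanded pose from where the row before left it, along the tool's axes as they then stand; what a row does not reach is not made up. A row lasts 1/8 s, in which the tool goes at most 62.5 mm and 10.7 degrees, less where a joint would pass 70% of its speed; a pose out of reach is approached as far as the arm can. A call with a gripper value outside its range is refused whole. The fingers move at their own pace and stop on an object; FORCE is the grip in N (left out, the last holds). Time passes only in rows, so rows that do not move let the fingers close. It gives the time, the measured TCP pose, the force, the opening and the grip force at its end, in the units of the state.
- bot.observe(): the state, without advancing time (a new reading comes with each control period).
- vision.grab_frame(name): name is "side" or "top" or "wrist"; returns a dict with "image" (400x640x3 uint8, blue, green, red), "depth" (400x640 float32, m along the optical axis (not along the pixel's ray), 0 where there is no reading), "fovy" (degrees; the focal length in pixels is half the picture's height over the tangent of half this angle, whatever the lens; pixels are square), "cx", "cy" (the principal point, pixels), "k1" (the pictures are not rectified: a ray, as slopes to the right and down, at radius r is drawn at 1 + k1 r^2 times it, then the intrinsics apply), "cam_to_world" (4x4, takes a point from camera to world coordinates); the wrist camera has in their place "tool_from_camera" (4x4, takes a point from camera to tool coordinates, whose origin is the TCP and whose axes are the flange's). Camera axes: x right, y down, z forward; pixel columns grow to the right and rows downward; lengths in m; the calibration is good to about 2 mm. A picture is of the moment at which its call begins: read the wrist's pose just before it.
- bot.job_done(): hands the job in; it is judged then, once.
The state is a dict: "clock": time; "qpos": joint angles; "qd": joint speeds; "joint_efforts": joint torques, N m; "position": TCP position; "tool_rot": TCP orientation; "force": force on the tool from outside, world axes, zero at the start; "moment": the same for the moment, N m; "grip_width": finger opening in m; "finger_force": force on a finger pad.
Only numpy, scipy, OpenCV 4.12 (cv2) and the standard library are available. Lean on these libraries where they do the work, as an engineer would, in place of code of your own. Each camera call takes 0.05 s, during which the arm holds its last target. There are 200 camera calls.

## Working session

There is one attempt and no reset: what is moved stays moved. The work goes in short steps, Python scripts to look and compute and a shell command to move; the robot and the scene stay as the last step left them, time stands still between calls to the robot, and variables do not carry over. Pictures are saved under pics/ and viewed, at most 10 in all, crops included, and the job is handed in when it is done.

```bash
mkdir -p pics; ls
cat > h.py <<'E'
import numpy as np, cv2
from workcell import bot, vision
from scipy.spatial.transform import Rotation as R
def grab(n):
    s=bot.observe(); f=vision.grab_frame(n)
    if n=="wrist":
        T=np.eye(4); T[:3,:3]=R.from_euler('xyz',s["tool_rot"]).as_matrix(); T[:3,3]=s["position"]
        f["cam_to_world"]=T@np.array(f["tool_from_camera"])
    return f
def K(f):
    fl=200/np.tan(np.radians(f["fovy"])/2)
    return np.array([[fl,0,f["cx"]],[0,fl,f["cy"]],[0,0,1.]]), np.array([f["k1"],0,0,0,0.])
def cloud(f):
    k,d=K(f); v,u=np.mgrid[:400,:640]
    p=cv2.undistortPoints(np.stack([u,v],-1).reshape(-1,1,2).astype(float),k,d).reshape(400,640,2)
    z=f["depth"][...,None]; P=np.concatenate([p*z,z],-1); T=np.array(f["cam_to_world"])
    W=P@T[:3,:3].T+T[:3,3]; W[f["depth"]<=0]=np.nan; return W
def proj(f,X):
    k,d=K(f); T=np.linalg.inv(f["cam_to_world"]); X=np.atleast_2d(X)@T[:3,:3].T+T[:3,3]
    return cv2.projectPoints(X,np.zeros(3),np.zeros(3),k,d)[0].reshape(-1,2)
E
python3 - <<'E'
from h import *
s=bot.observe(); print(s)
for n in ("top","side"):
    f=grab(n); cv2.imwrite(f"pics/{n}0.png",f["image"]); np.save(f"{n}0.npy",cloud(f)); print(n,f["fovy"],f["k1"],np.round(f["cam_to_world"],3).tolist())
E
```

```text
pics
{'clock': 0.0, 'qpos': array([-1.40623503,  0.52205866, -0.03632402,  1.59998965,  0.02120283,
        1.02107122, -0.11277629]), 'qd': array([-0.00036815,  0.00038944, -0.00052425,  0.00018921,  0.00070432,
        0.00129446,  0.00053199]), 'joint_efforts': array([-6.54976047e-04, -9.27137232e+01,  1.97994947e+00, -3.69919717e+01,
        1.78423023e-02,  8.32790975e-03,  2.52925616e-05]), 'position': array([0.14537527, 0.60772638, 0.4041044 ]), 'tool_rot': array([-3.14045394e+00,  8.40882104e-05,  2.90684336e+00]), 'force': array([ 0.39866176, -0.16921581,  0.30482683]), 'moment': array([-0.03065313,  0.01270336,  0.00098364]), 'finger_force': 0.0, 'grip_width': 0.08536331599456552}
top 48.62750317515767 -0.05377548486145636 [[0.013, -0.997, 0.082, 0.528], [-1.0, -0.013, 0.005, 0.015], [-0.003, -0.083, -0.997, 1.055], [0.0, 0.0, 0.0, 1.0]]
side 50.92125633105773 -0.0029066216286712347 [[0.563, -0.505, 0.655, -0.113], [-0.827, -0.339, 0.449, -0.46], [-0.005, -0.794, -0.608, 0.804], [0.0, 0.0, 0.0, 1.0]]
```

View pics/top0.png

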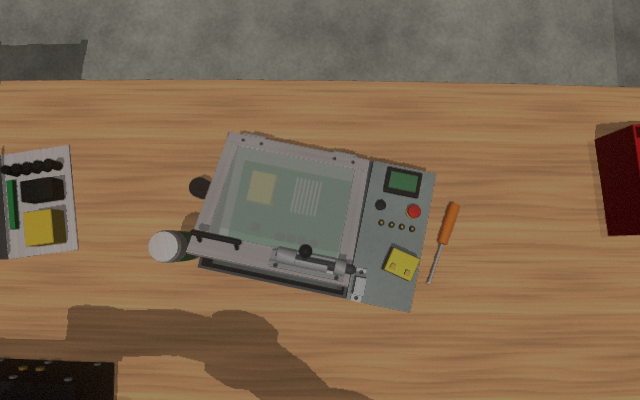

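View pics/side0.png

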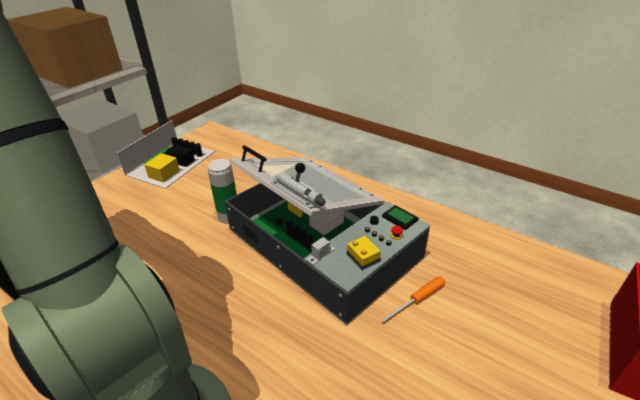

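Run:
```python
from h import *
W=np.load("top0.npy"); 
def w(u,v): return np.round(W[v,u],3)
for p in [(415,300),(430,178),(405,305),(375,170),(357,300),(390,200),(306,250),(168,245),(199,187),(402,262),(448,230)]: print(p,w(*p))
m=(np.abs(W[...,2]-0.12)<0.006).astype(np.uint8); m[:, :340]=0
n,l,st,_=cv2.connectedComponentsWithStats(m); i=1+st[1:,4].argmax(); print(st[i])
P=W[l==i][:,:2].astype(np.float32); r=cv2.minAreaRect(P*1000); print(r); print(cv2.boxPoints(r))
# dark + grey full silhouette: everything z>0.1 near box
m=((W[...,2]>0.1)).astype(np.uint8); m[:,:190]=0;m[:,450:]=0
n,l,st,_=cv2.connectedComponentsWithStats(m); i=1+st[1:,4].argmax();
r=cv2.minAreaRect((W[l==i][:,:2]*1000).astype(np.float32)); print(r)
```

```text
(415, 300) [ 0.397 -0.199 -0.002]
(430, 178) [ 0.67  -0.208  0.119]
(405, 305) [ 0.401 -0.154  0.119]
(375, 170) [ 0.685 -0.09   0.119]
(357, 300) [ 0.411 -0.053  0.121]
(390, 200) [ 0.622 -0.122  0.118]
(306, 250) [0.516 0.047 0.29 ]
(168, 245) [0.52  0.325 0.184]
(199, 187) [0.654 0.309 0.039]
(402, 262) [ 0.492 -0.141  0.154]
(448, 230) [ 0.562 -0.271  0.025]
[ 346  160   91  153 6993]
((547.321533203125, -125.01294708251953), (138.39114379882812, 301.5557556152344), 79.18140411376953)
[[ 386.2355   -164.67764 ]
 [ 682.4315   -221.27968 ]
 [ 708.4076    -85.34825 ]
 [ 412.21155   -28.746216]]
((584.0502319335938, 47.309478759765625), (491.2350158691406, 308.1337890625), 79.07261657714844)
```

```bash
cat >> h.py <<'E'
YAW=np.radians(-10.82); C=np.array([0.5775,0.0329,0])
RB=R.from_euler('z',YAW).as_matrix()
def tow(p): return np.atleast_2d(p)@RB.T+C      # box m -> world
def tob(p): return (np.asarray(p)-C)@RB
def lid(p,a):  # shut-lid box coords (m) -> opened by a
    p=np.atleast_2d(p)-[.145,0,.108]; return p@R.from_euler('y',a).as_matrix().T+[.145,0,.108]
E
python3 - <<'E'
from h import *
for n in ("top","side"):
    B=tob(np.load(f"{n}0.npy"))
    # lid right/left rails: pts by y band, fit slope
    m=(B[...,1]>.19)&(B[...,1]<.225)&(B[...,0]>-.08)&(B[...,0]<.13)&(B[...,2]>.115)
    p=B[m]; c=np.polyfit(p[:,0],p[:,2],1); print(n,"lid ang",np.arctan(-c[0]),c,len(p))
    # deck z, right edge, front edge
    d=B[(abs(B[...,2]-.12)<.005)&(B[...,1]<-.1)]; print("deck z",np.median(d[:,2]))
    for lo,hi in((-.1,-.05),(0,.05),(.08,.13)):
        q=d[(d[:,0]>lo)&(d[:,0]<hi)]; print("yR",np.round(np.percentile(q[:,1],.5),4),end=' ')
    for lo,hi in((-.22,-.19),(-.17,-.15),(-.13,-.11)):
        q=d[(d[:,1]>lo)&(d[:,1]<hi)]; print("x",np.round(np.percentile(q[:,0],[.5,99.5]),4),end=' ')
    print()
    k=B[(B[...,2]>.144)&(B[...,2]<.165)&(abs(B[...,0]+.115)<.03)&(B[...,1]<-.09)&(B[...,1]>-.135)]
    print("keeper top",k.min(0),k.max(0),np.median(k,0))
    im=cv2.imread(f"pics/{n}0.png").astype(int); dark=im.max(2)<60
    q=B[dark&(B[...,2]>.25)&(B[...,1]>-.03)&(B[...,1]<.06)&(B[...,0]<-.02)&(B[...,0]>-.17)]
    print("knob",len(q),q.min(0),q.max(0),np.median(q,0))
E
```

```text
top lid ang 0.450858505417151 [-0.48411434  0.1851963 ] 1696
deck z 0.11905695674376765
yR -0.2288 yR -0.2289 yR -0.2292 x [-0.1496  0.1488] x [-0.1495  0.1489] x [-0.1496  0.1488] 
keeper top [-0.13304635 -0.12293457  0.14522302] [-0.09716879 -0.10063066  0.16059677] [-0.11484743 -0.11161965  0.15601626]
knob 146 [-0.08253853 -0.01423324  0.25003419] [-0.05411641  0.01512089  0.29488352] [-0.06552438  0.00427484  0.28726637]
side lid ang 0.47507578439574893 [-0.51436794  0.18790014] 301
deck z 0.12010566136115802
yR -0.2315 yR -0.2318 yR -0.703 x [-0.5003  1.9468] x [-0.4164  1.9396] x [-0.1517  1.9279] 
keeper top [-0.13508606 -0.12636287  0.14405516] [-0.0978771  -0.10184455  0.16078321] [-0.11936764 -0.11654652  0.15646194]
knob 92 [-0.0804825  -0.0093296   0.25209442] [-0.0604232   0.00911587  0.29327657] [-0.07274385 -0.0015018   0.28305912]
```

```bash
cat >> h.py <<'E'
def st():
    s=bot.observe(); Rm=R.from_euler('xyz',s["tool_rot"]).as_matrix(); Z=RB.T@Rm
    b=tob(s["position"]); print("t",round(s["clock"],2),"TCP box mm",np.round(b*1e3,1),"tip z",round((b[2]-.173)*1e3,1),"F box",np.round(RB.T@s["force"],1),"w",round(s["grip_width"],4),"ff",round(s["finger_force"],1))
    print(" tool axes in box: x",Z[:,0].round(3),"y",Z[:,1].round(3),"z",Z[:,2].round(3)); return s
E
python3 -c "
from h import *
st()"
```

```text
t 0.1 TCP box mm [-532.3  483.5  404.2] tip z 231.2 F box [-0.1 -0.  -0.5] w 0.0851 ff 0.0
 tool axes in box: x [-0.999  0.046 -0.   ] y [ 0.046  0.999 -0.001] z [ 0.    -0.001 -1.   ]
```

```bash
python3 -m creep '[[[-1,0,0,-5,0,0,-0.046],[-1,0,0,-3,0,0,0],[-1,-4.2,-3.6,0,0,0,0],[-1,-4.2,-3.6,0,0,0,0],[-1,-4.2,-3.6,0,0,0,0],[-1,-4.2,-3.6,0,0,0,0],[-1,-4.2,-3.6,0,0,0,0],[-1,-4.2,-3.6,0,0,0,0],[-1,-4.2,-3.6,0,0,0,0],[-1,-4.2,-3.6,0,0,0,0],[-1,-4.2,-3.6,0,0,0,0],[-1,0,0,0,0,0,0]]]'; python3 -c "
from h import *
st()"
```

```text
clock: 1.6
position: [0.4577, 0.2152, 0.4845]
tool_rot: [-3.14, 0.001, 2.947]
force: [0.5, 0.2, -0.6]
grip_width: 0.0002
finger_force: 0.0
t 1.6 TCP box mm [-151.9  156.6  484.5] tip z 311.5 F box [ 0.5  0.2 -0.6] w 0.0002 ff 0.0
 tool axes in box: x [-1.     0.006 -0.001] y [ 0.006  1.    -0.001] z [ 0.001 -0.001 -1.   ]
```

```bash
python3 -m creep '[[[-1,-3.5,-2.9,0,0,0,-0.006],[-1,-3.4,-2.8,0,0,0,0],[-1,0,0,3,0,0,0],[-1,0,0,2,0,0,0],[-1,0,0,0,0,0,0],[-1,0,0,0,0,0,0]]]'
python3 - <<'E'
from h import *
st()
f=grab("side"); cv2.imwrite("pics/side1.png",f["image"][80:330,180:480].repeat(2,0).repeat(2,1))
E
```

```text
clock: 2.35
position: [0.5132, 0.1503, 0.4354]
tool_rot: [3.141, 0.001, 2.959]
force: [-0.0, 0.0, -0.2]
grip_width: -0.0002
finger_force: 0.0
t 2.35 TCP box mm [-85.2 103.2 435.4] tip z 262.4 F box [-0.   0.  -0.2] w -0.0002 ff 0.0
 tool axes in box: x [-1.    -0.007 -0.001] y [-0.007  1.     0.   ] z [ 0.001  0.    -1.   ]
```

View pics/side1.png

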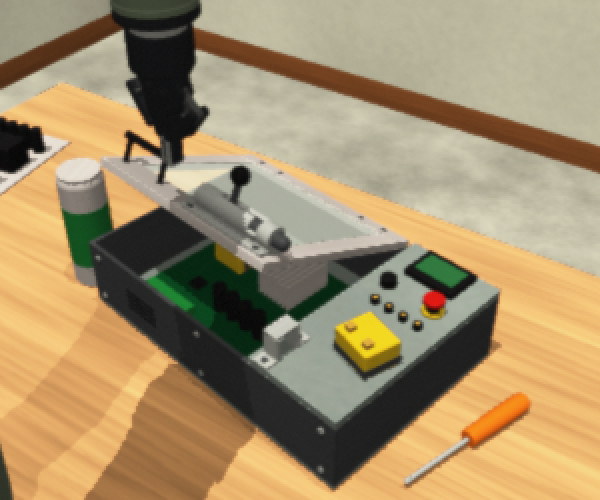

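```bash
python3 -m creep '[[[-1,0,0,1,0,0,0.007],[-1,0,0,1,0,0,0],[-1,0.1,0,0.7,0,0,0],[-1,0.4,0,1,0,0,0],[-1,0.4,0,1,0,0,0],[-1,0.4,0,1,0,0,0],[-1,0.3,0,1,0,0,0]]]'; python3 -c "
from h import *
st()"
```

```text
clock: 3.28
position: [0.4971, 0.153, 0.3671]
tool_rot: [3.142, -0.0, 2.952]
force: [-1.0, -0.2, 2.7]
grip_width: 0.0003
finger_force: 1.2
t 3.27 TCP box mm [-101.5  102.9  367.1] tip z 194.1 F box [-1.  -0.4  2.7] w 0.0003 ff 1.2
 tool axes in box: x [-1.     0.001  0.   ] y [0.001 1.    0.   ] z [-0.  0. -1.]
```

```bash
python3 -m creep '[[[-1,0.3,0,1,0,0,0],[-1,0.3,0,1,0,0,0],[-1,0.3,0,1,0,0,0],[-1,0.3,0,1,0,0,0],[-1,0.2,0,1,0,0,0],[-1,0.1,0,1,0,0,0],[-1,0,0,0.7,0,0,0],[-1,0,0,0.5,0,0,0],[-1,0,0,0.2,0,0,0],[-1,0,0,0,0,0,0]]]'; python3 -c "
from h import *
st()"
```

```text
clock: 4.53
position: [0.4828, 0.1557, 0.2937]
tool_rot: [3.142, 0.0, 2.952]
force: [-0.1, -0.2, 0.5]
grip_width: 0.0003
finger_force: 0.0
t 4.53 TCP box mm [-116.1  102.8  293.7] tip z 120.7 F box [-0.  -0.2  0.5] w 0.0003 ff 0.0
 tool axes in box: x [-1.     0.001 -0.   ] y [0.001 1.    0.   ] z [ 0.  0. -1.]
```

```bash
python3 -m creep '[[[-1,0,0,0.2,0,0,0],[-1,0,0,0.1,0,0,0],[-1,0,0,0,0,0,0]]]'; python3 -c "
from h import *
st()"
```

```text
clock: 4.9
position: [0.4828, 0.1556, 0.293]
tool_rot: [3.14, 0.001, 2.951]
force: [-16.0, -4.8, 56.4]
grip_width: 0.0002
finger_force: 28.1
t 4.9 TCP box mm [-116.   102.7  293. ] tip z 120.0 F box [-14.8  -7.7  56.4] w 0.0002 ff 28.1
 tool axes in box: x [-1.     0.001 -0.001] y [0.001 1.    0.001] z [ 0.001  0.001 -1.   ]
```

```bash
python3 -m creep '[[[-1,0,0,-2,0,0,0],[-1,0,0,-5,0,0,0],[0.1,0,0,-4,0,0,0],[0.1,0,0,0,0,0,0],[0.1,0,0,0,0,0,0]]]' 30
python3 - <<'E'
from h import *
st()
for n in ("top","side"):
    f=grab(n); B=tob(cloud(f)); im=f["image"].astype(int)
    q=B[(B[...,2]>.172)&(B[...,2]<.2)&(B[...,1]>-.03)&(B[...,1]<.05)&(B[...,0]<-.08)&(B[...,0]>-.15)]
    print(n,"knob",len(q),q.min(0),q.max(0),np.median(q,0))
    r=B[(B[...,1]>.19)&(B[...,1]<.22)&(B[...,0]>-.09)&(B[...,0]<.13)&(abs(B[...,2]-.12)<.03)]
    print("lid slope",np.polyfit(r[:,0],r[:,2],1))
    cv2.imwrite(f"pics/{n}2.png",f["image"])
cv2.imwrite("pics/side2c.png",f["image"][130:330,200:440].repeat(3,0).repeat(3,1))
E
```

```text
clock: 5.52
position: [0.4825, 0.1557, 0.4004]
tool_rot: [-3.142, -0.0, 2.952]
force: [0.0, 1.2, -1.6]
grip_width: 0.047
finger_force: 0.0
t 5.53 TCP box mm [-116.3  102.8  400.4] tip z 227.4 F box [-0.2  1.2 -1.6] w 0.047 ff 0.0
 tool axes in box: x [-1.     0.001  0.   ] y [ 0.001  1.    -0.   ] z [-0. -0. -1.]
top knob 120 [-0.12615663 -0.00606141  0.18230505] [-0.10291565  0.01693503  0.19834136] [-0.11434986  0.00478125  0.19135046]
lid slope [-0.00024378  0.1186864 ]
side knob 79 [-0.12838562 -0.01104305  0.17629616] [-0.10824634  0.01151012  0.19673842] [-0.12037905 -0.00243383  0.18891862]
lid slope [-0.00022297  0.11968025]
```

View pics/side2c.png

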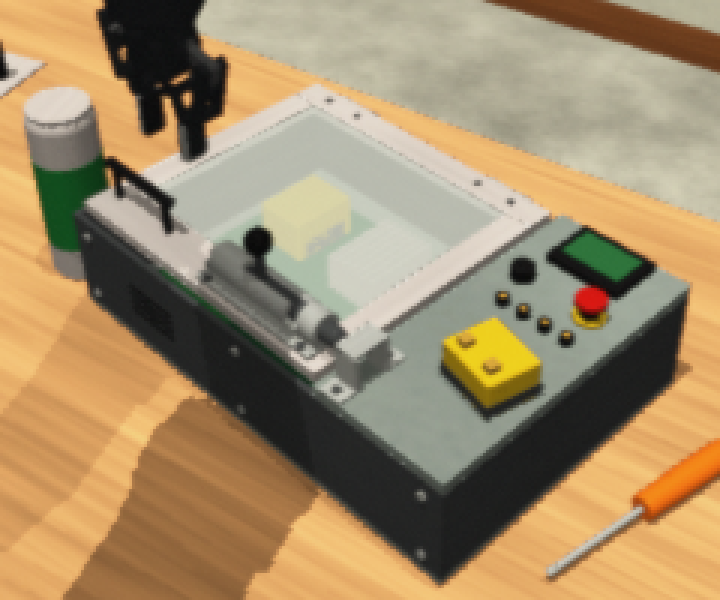

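```bash
python3 -m creep '[[[0.1,-0.1,-5,0,0,0,0],[0.1,0,-4.9,0,0,0,0],[0.1,0,0,0,0,0,0],[0.1,0,0,3,0,0,0],[0.1,0,0,2,0,0,0],[0.1,0,0,1.3,0,0,0],[0.1,0,0,0,0,0,0]]]'
python3 - <<'E'
from h import *
st()
f=grab("side"); cv2.imwrite("pics/side3c.png",f["image"][130:330,200:440].repeat(3,0).repeat(3,1))
E
```

```text
clock: 6.5
position: [0.4649, 0.0585, 0.3369]
tool_rot: [-3.141, -0.002, 2.952]
force: [0.1, -0.4, 0.8]
grip_width: 0.047
finger_force: 0.0
t 6.5 TCP box mm [-115.4    4.1  336.9] tip z 163.9 F box [ 0.2 -0.4  0.8] w 0.047 ff 0.0
 tool axes in box: x [-1.     0.001  0.002] y [ 0.001  1.    -0.001] z [-0.002 -0.001 -1.   ]
```

View pics/side3c.png

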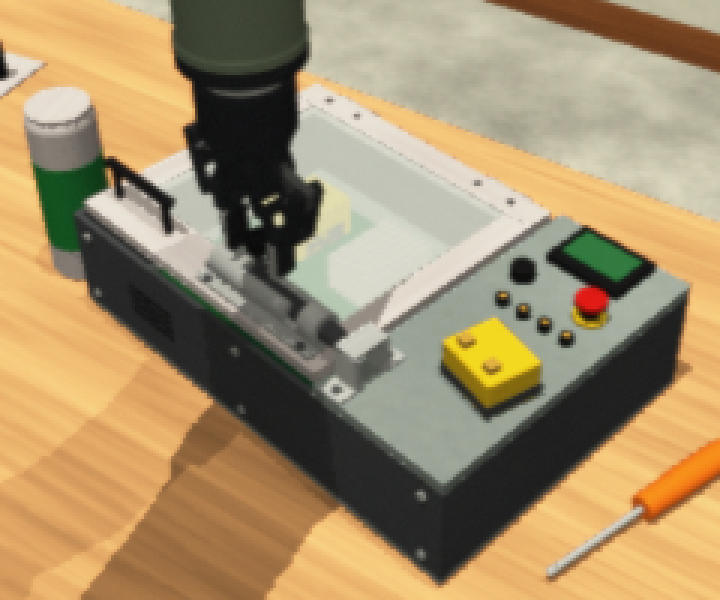

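The fingers straddle the knob above the barrel (crop ~(262,245)). Now close on it.

```bash
python3 -m creep '[[[-0.3,0,0,0,0,0,0],[-0.7,0,0,0,0,0,0],[-0.7,0,0,0,0,0,0],[-0.7,0,0,0,0,0,0]]]' 30; python3 -c "
from h import *
st()"
```

```text
clock: 7.05
position: [0.4652, 0.0584, 0.3384]
tool_rot: [3.141, 0.001, 2.952]
force: [-0.9, 0.1, 5.5]
grip_width: 0.0217
finger_force: 29.1
t 7.05 TCP box mm [-115.1    4.   338.4] tip z 165.4 F box [-1.  -0.1  5.5] w 0.0217 ff 29.1
 tool axes in box: x [-1.     0.001 -0.001] y [0.001 1.    0.001] z [ 0.001  0.001 -1.   ]
```

```bash
python3 -m creep '[[[-0.7,0,-0.5,0,0,0,0],[-0.7,0,-0.8,0,0,0,0],[-0.7,0,-0.8,0,0,0,0]]]'; python3 -c "
from h import *
st()"
```

```text
clock: 7.42
position: [0.4613, 0.038, 0.3384]
tool_rot: [3.14, 0.001, 2.952]
force: [-1.2, 4.8, 6.0]
grip_width: 0.022
finger_force: 29.1
t 7.42 TCP box mm [-115.1  -16.8  338.4] tip z 165.4 F box [-2.1  4.5  6. ] w 0.022 ff 29.1
 tool axes in box: x [-1.     0.    -0.001] y [0.    1.    0.001] z [ 0.001  0.001 -1.   ]
```

Bolt is sliding (4.5 N). Continue to the stop.

```bash
python3 -m creep '[[[-0.7,0,-0.8,0,0,0,0],[-0.7,0,-0.8,0,0,0,0],[-0.7,0,-0.8,0,0,0,0],[-0.7,0,-0.4,0,0,0,0],[-0.7,0,-0.2,0,0,0,0],[-0.7,0,0,0,0,0,0]]]'; python3 -c "
from h import *
st()"
```

```text
clock: 8.18
position: [0.4556, 0.0088, 0.3383]
tool_rot: [3.14, 0.001, 2.952]
force: [-1.5, 5.2, 6.2]
grip_width: 0.0221
finger_force: 29.3
t 8.18 TCP box mm [-115.2  -46.6  338.3] tip z 165.3 F box [-2.5  4.8  6.2] w 0.0221 ff 29.3
 tool axes in box: x [-1.     0.001 -0.001] y [0.001 1.    0.001] z [ 0.001  0.001 -1.   ]
```

```bash
python3 -m creep '[[[-0.7,0,-0.1,0,0,0,0],[-0.7,0,-0.1,0,0,0,0],[-0.7,0,0,0,0,0,0]]]'; python3 -c "
from h import *
st()"
```

```text
clock: 8.55
position: [0.4555, 0.0082, 0.3384]
tool_rot: [3.139, 0.001, 2.954]
force: [0.4, 17.8, 3.4]
grip_width: 0.0221
finger_force: 29.7
t 8.55 TCP box mm [-115.2  -47.1  338.4] tip z 165.4 F box [-3.  17.6  3.4] w 0.0221 ff 29.7
 tool axes in box: x [-1.    -0.001 -0.001] y [-0.001  1.     0.003] z [ 0.001  0.003 -1.   ]
```

```bash
python3 -m creep '[[[-0.7,0,0.05,0,0,0,0],[-0.7,0.74,0,0.06,0,0,0],[-0.7,0.72,0,0.19,0,0,0],[-0.7,0.67,0,0.3,0,0,0],[-0.7,0,0,0,0,0,0]]]'; python3 -c "
from h import *
st()"
```

```text
clock: 9.18
position: [0.4347, 0.0124, 0.3329]
tool_rot: [3.139, 0.002, 2.954]
force: [3.0, 14.6, 1.4]
grip_width: 0.0222
finger_force: 30.4
t 9.18 TCP box mm [-136.4  -47.   332.9] tip z 159.9 F box [ 0.2 14.9  1.4] w 0.0222 ff 30.4
 tool axes in box: x [-1.    -0.001 -0.002] y [-0.001  1.     0.003] z [ 0.002  0.003 -1.   ]
```

```bash
python3 -m creep '[[[-0.7,0.62,0,0.41,0,0,0],[-0.7,0.54,0,0.51,0,0,0],[-0.7,0.44,0,0.59,0,0,0],[-0.7,0.34,0,0.66,0,0,0],[-0.7,0.12,0,0.4,0,0,0],[-0.7,0,0,0,0,0,0]]]'; python3 -c "
from h import *
st()"
```

```text
clock: 9.93
position: [0.4148, 0.0163, 0.307]
tool_rot: [3.139, 0.002, 2.954]
force: [3.8, 16.7, -0.7]
grip_width: 0.0223
finger_force: 33.8
t 9.93 TCP box mm [-156.7  -46.9  307. ] tip z 134.0 F box [ 0.6 17.1 -0.7] w 0.0223 ff 33.8
 tool axes in box: x [-1.    -0.001 -0.002] y [-0.001  1.     0.003] z [ 0.002  0.003 -1.   ]
```

```bash
python3 -m creep '[[[-0.7,0.1,0,0.3,0,0,0],[-0.7,0,0,0.2,0,0,0],[-0.7,0,0,0.1,0,0,0],[-0.7,0,0,0,0,0,0]]]'; python3 -c "
from h import *
st()"
```

```text
clock: 10.42
position: [0.4136, 0.0165, 0.3011]
tool_rot: [3.139, 0.002, 2.954]
force: [0.7, 17.5, 2.0]
grip_width: 0.0216
finger_force: 34.4
t 10.43 TCP box mm [-157.9  -46.9  301.1] tip z 128.1 F box [-2.6 17.3  2. ] w 0.0216 ff 34.4
 tool axes in box: x [-1.    -0.001 -0.002] y [-0.001  1.     0.002] z [ 0.002  0.002 -1.   ]
```

```bash
python3 -m creep '[[[-0.7,0,0.1,0,0,0,0],[-0.7,0,0.05,0,0,0,0],[-0.3,0,0,0,0,0,0],[0.1,0,0,0,0,0,0],[0.1,0,0,0,0,0,0],[0.1,0,0,0,0,0,0]]]'
python3 - <<'E'
from h import *
st()
f=grab("side"); cv2.imwrite("pics/side4c.png",f["image"][130:330,200:440].repeat(3,0).repeat(3,1))
E
```

```text
clock: 11.18
position: [0.4132, 0.0163, 0.3005]
tool_rot: [-3.142, -0.0, 2.952]
force: [-0.5, 0.2, 0.1]
grip_width: 0.0471
finger_force: 0.0
t 11.18 TCP box mm [-158.2  -47.2  300.5] tip z 127.5 F box [-0.5  0.1  0.1] w 0.0471 ff 0.0
 tool axes in box: x [-1.     0.001  0.   ] y [ 0.001  1.    -0.   ] z [-0. -0. -1.]
```

View pics/side4c.png

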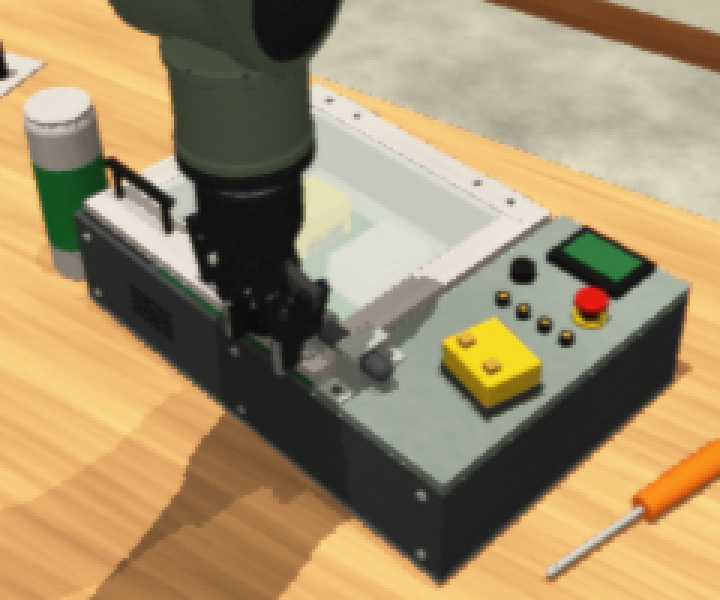

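The rod's nose sticks out through the keeper (crop ~(378,362)), and the fingers stand open around the knob. Raise clear and measure the knob.

```bash
python3 -m creep '[[[0.1,0,0,-2,0,0,0],[0.1,0,0,-4,0,0,0],[0.1,0,0,-5,0,0,0],[0.1,0,5,-4,0,0,0],[0.1,0,6,0,0,0,0],[0.1,0,6,0,0,0,0],[0.1,0,0,0,0,0,0],[0.1,0,0,0,0,0,0]]]'
python3 - <<'E'
from h import *
st()
for n in ("top","side"):
    f=grab(n); B=tob(cloud(f)); im=f["image"].astype(int)
    q=B[(B[...,2]>.13)&(B[...,2]<.2)&(B[...,1]>-.065)&(B[...,1]<-.03)&(B[...,0]<-.14)&(B[...,0]>-.19)]
    print(n,"knob",len(q),q.min(0),q.max(0),np.median(q,0))
    r=B[(B[...,1]>.19)&(B[...,1]<.22)&(B[...,0]>-.09)&(B[...,0]<.13)&(abs(B[...,2]-.12)<.03)]
    if len(r)>20: print("lid slope",np.polyfit(r[:,0],r[:,2],1))
cv2.imwrite("pics/side5c.png",f["image"][130:330,200:440].repeat(3,0).repeat(3,1))
E
```

```text
clock: 12.22
position: [0.445, 0.1818, 0.4493]
tool_rot: [-3.141, -0.0, 2.952]
force: [0.0, 0.0, 0.8]
grip_width: 0.0473
finger_force: 0.0
t 12.22 TCP box mm [-158.1  121.4  449.3] tip z 276.3 F box [0.  0.1 0.8] w 0.0473 ff 0.0
 tool axes in box: x [-1.     0.001  0.   ] y [ 0.001  1.    -0.001] z [-0.    -0.001 -1.   ]
top knob 122 [-0.16712649 -0.05630897  0.15214836] [-0.14018363 -0.03350943  0.17049987] [-0.15324456 -0.04515566  0.16519302]
lid slope [0.00102376 0.1187667 ]
side knob 92 [-0.16888751 -0.05929253  0.14883874] [-0.14031672 -0.03923412  0.17001785] [-0.15976704 -0.05240715  0.16371561]
lid slope [0.00101168 0.11965873]
```

View pics/side5c.png

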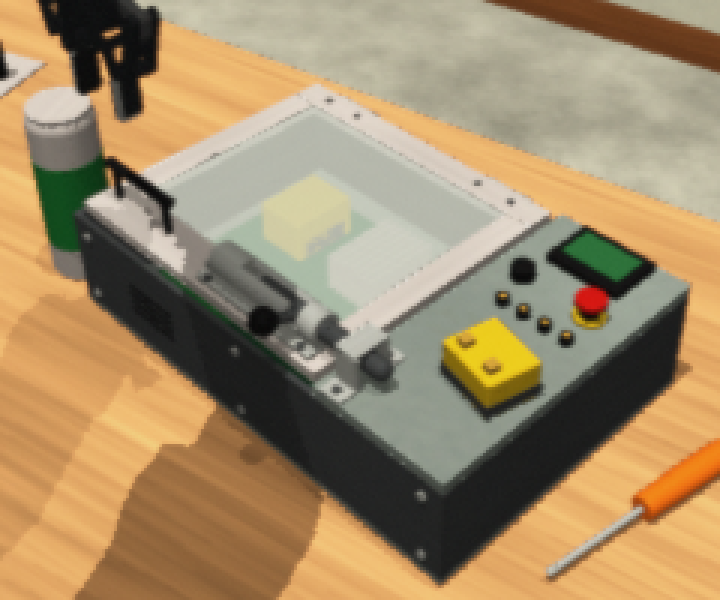

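```bash
python3 -m creep '[[[-1,0,-5.5,0,0,0,0],[-1,0,-5.5,0,0,0,0],[-1,0,-5.8,0,0,0,0],[-1,0,0,3,0,0,0],[-1,0,0,3,0,0,0],[-1,0,0,3,0,0,0],[-1,0,0,1,0,0,0],[-1,0,0,0.4,0,0,0],[-1,0,0,0.3,0,0,0],[-1,0,0,0,0,0,0]]]'; python3 -c "
from h import *
st()"
```

```text
clock: 13.58
position: [0.4135, 0.0171, 0.343]
tool_rot: [3.141, 0.001, 2.952]
force: [0.0, -0.1, 0.1]
grip_width: 0.0
finger_force: 0.0
t 13.57 TCP box mm [-158.1  -46.3  343. ] tip z 170.0 F box [ 0.  -0.1  0.1] w 0.0 ff 0.0
 tool axes in box: x [-1.     0.001 -0.001] y [0.001 1.    0.   ] z [ 0.001  0.    -1.   ]
```

```bash
python3 -m creep '[[[-1,0,0,0.2,0,0,0],[-1,0,0,0.2,0,0,0],[-1,0,0,0.1,0,0,0],[-1,0,0,0,0,0,0]]]'; python3 -c "
from h import *
st()"; python3 -m creep '[[[-1,0,0,0.2,0,0,0],[-1,0,0,0,0,0,0]]]'; python3 -c "
from h import *
st()"
```

```text
clock: 14.08
position: [0.4135, 0.0171, 0.3375]
tool_rot: [-3.142, 0.0, 2.952]
force: [-0.2, -0.1, 1.1]
grip_width: 0.0
finger_force: 0.3
t 14.07 TCP box mm [-158.2  -46.3  337.5] tip z 164.5 F box [-0.2 -0.1  1.1] w 0.0 ff 0.3
 tool axes in box: x [-1.     0.001 -0.   ] y [ 0.001  1.    -0.   ] z [ 0. -0. -1.]
clock: 14.32
position: [0.4134, 0.0171, 0.3354]
tool_rot: [-3.141, -0.0, 2.952]
force: [-1.1, 0.1, -0.1]
grip_width: 0.0002
finger_force: 0.1
t 14.32 TCP box mm [-158.2  -46.3  335.4] tip z 162.4 F box [-1.1 -0.1 -0.1] w 0.0002 ff 0.1
 tool axes in box: x [-1.     0.001  0.   ] y [ 0.001  1.    -0.   ] z [-0. -0. -1.]
```

```bash
python3 -m creep '[[[-1,0,0,0.1,0,0,0],[-1,0,0,0.1,0,0,0],[-1,0,0,0,0,0,0]]]'; python3 -c "
from h import *
st()"
```

```text
clock: 14.7
position: [0.4135, 0.0171, 0.3341]
tool_rot: [3.141, 0.0, 2.952]
force: [-6.7, 0.4, 22.0]
grip_width: -0.0002
finger_force: 11.1
t 14.7 TCP box mm [-158.1  -46.3  334.1] tip z 161.1 F box [-6.6 -0.9 22. ] w -0.0002 ff 11.1
 tool axes in box: x [-1.     0.001 -0.   ] y [0.001 1.    0.   ] z [ 0.  0. -1.]
```

```bash
python3 -m creep '[[[-1,0,0,-2,0,0,0],[-1,0,0,-4,0,0,0],[-1,0,0,-5,0,0,0],[-1,0,5,-2,0,0,0],[-1,0,6,0,0,0,0],[-1,0,4,0,0,0,0],[-1,0,0,0,0,0,0],[-1,0,0,0,0,0,0]]]'
python3 - <<'E'
from h import *
from scipy.optimize import least_squares
st()
for n in ("top","side"):
    f=grab(n); B=tob(cloud(f))
    q=B[(B[...,2]>.144)&(B[...,2]<.2)&(B[...,1]>-.065)&(B[...,1]<-.03)&(B[...,0]<-.146)&(B[...,0]>-.19)]
    s=least_squares(lambda c:np.linalg.norm(q-c,axis=1)-.012,[-.157,-.047,.15],loss="soft_l1",f_scale=.001).x
    print(n,"knob",len(q),q.min(0),q.max(0),"fit",s.round(4))
    k=B[(B[...,0]>-.135)&(B[...,0]<-.095)&(B[...,1]<-.124)&(B[...,1]>-.16)&(B[...,2]>.13)]
    print("rod tip past keeper",len(k),k.min(0)if len(k) else '')
    r=B[(B[...,1]>.19)&(B[...,1]<.22)&(B[...,0]>-.09)&(B[...,0]<.13)&(abs(B[...,2]-.12)<.03)]
    if len(r)>20: print("lid slope",np.polyfit(r[:,0],r[:,2],1))
cv2.imwrite("pics/side6c.png",f["image"][130:330,200:440].repeat(3,0).repeat(3,1))
E
```

```text
clock: 15.7
position: [0.4417, 0.164, 0.4633]
tool_rot: [-3.141, -0.0, 2.952]
force: [-0.7, -0.0, 1.0]
grip_width: 0.0002
finger_force: 0.0
t 15.7 TCP box mm [-158.   103.2  463.3] tip z 290.3 F box [-0.7 -0.2  1. ] w 0.0002 ff 0.0
 tool axes in box: x [-1.     0.001  0.   ] y [ 0.001  1.    -0.001] z [-0.    -0.001 -1.   ]
top knob 111 [-0.16862925 -0.05638873  0.14803751] [-0.14600025 -0.03355901  0.16163462] fit [-0.1581 -0.0454  0.1485]
rod tip past keeper 62 [-0.12375906 -0.14080276  0.13912978]
lid slope [1.05390482e-04 1.18798804e-01]
side knob 88 [-0.17140274 -0.05987757  0.14447034] [-0.14619382 -0.03940533  0.16353839] fit [-0.159 -0.047  0.15 ]
rod tip past keeper 91 [-0.13490121 -0.14409605  0.13384733]
lid slope [-0.00031611  0.11964086]
```

View pics/side6c.png

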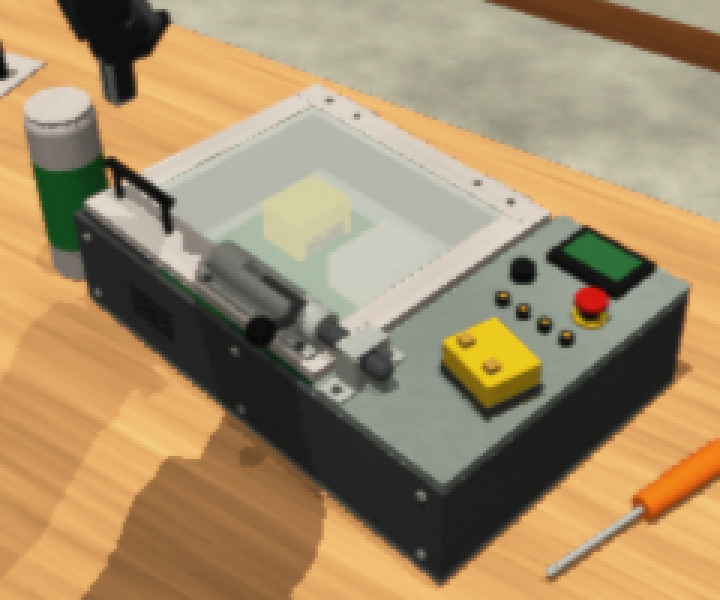

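The knob now lies fully over (crop ~(261,331)). Its fitted centre is (-158.5, -46, 149.5) mm, which matches the end of the notch. The lid is flat, the rod is through the keeper and the arm is clear.

```bash
python3 -c "
from workcell import bot
print(bot.job_done())"
```

```text
the job is handed in; nothing more can be done
None
```

The lid is shut, the bolt is home in the keeper, and the knob is turned over to the end of its notch; the last camera check agreed, with the arm clear, and I handed the job in (no verdict was shown).

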